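# Lock the slicer's guard over its blade

## Robot

A 7-joint arm with a two-finger parallel gripper is mounted at the origin on a cart in front of the work surface, level with it; the furniture and walls round the work are solid. World frame = base frame: x ahead of the robot, y to its left, z up, the work surface at z = 0. Lengths are in m, angles in degrees, forces in N, time in s.
With the tool pointing down it reaches from about 0.425 to 0.825 m from the base axis. Payload 3.6 kg.
Tool frame: the origin (TCP) lies at the centre of the arm's flange, where the gripper is bolted on; the fingertips stand env.tip_reach ahead of it and the grasp point (between the pads) lies 167 mm ahead of it (env.tip_reach is the distance from the TCP to the fingertips, in m); z points along the fingers, y is the line along which they close (so a half turn about z gives the same grasp; the last joint's range is limited). The gripper opens to 93 mm and grips with 3 to 60 N. Pads are 15 mm wide; open, the fingers measure 128 mm over their backs; the gripper's body (75 mm by 188 mm) begins 65 mm behind the grasp point.
Start: joints at [64.83, 35.231, -0.722, 81.555, 0.464, 63.22, -2.315], TCP at [0.261, -0.595, 0.405] pointing down, gripper open.
Joint ranges: [-178.69, 178.69], [-17.37, 117.87], [-77.05, 75.6], [15.02, 138.74], [-78.02, 258.01], [0.78, 113.62], [-162.83, 162.83]. Speed limits (degrees/s): [159.86, 159.86, 180, 180, 180, 180, 180].

## Interface

Orientations are given as [roll, pitch, yaw] about the fixed x, y, z axes, in that order (R = Rz(yaw) Ry(pitch) Rx(roll)).
In Python, from station import env gives the robot as it stands. Calls block until the motion is done:
- env.move_to(position, orientation): joint-space move of the TCP to a pose.
- env.servo_line(position, attitude=None, v=0.15): straight line of the TCP; attitude=None keeps the orientation; v is the mean speed in m/s.
- env.move_j(angles): joint-space move.
- env.command_gripper(opening, grip_force=None): opening from 0.0 (shut) to 1.0 (fully open); grip_force is the grip in N (None keeps the last); returns when the fingers have stopped.
- env.hold(seconds).
- env.inverse_kinematics(position, orientation): joint angles nearest the present ones, or None.
- env.snapshot(name): name is "scene" or "side" or "wrist"; returns a dict with "color" (400x640x3 uint8, red, green, blue), "mtx" (3x3 intrinsics, pixels), "distortion" ([k1, k2, p1, p2, k3] as OpenCV has them; the pictures are not rectified), "camera_from_world" (4x4, takes a point from world to camera coordinates). Camera axes: x right, y up, looking along -z (the intrinsics and any distortion apply to the point x, -y, -z); pixel columns grow to the right and rows downward; lengths in m; the calibration is good to about 2 mm. A picture is of the moment at which its call begins. There is no depth.
A pose or a line that the arm cannot do raises env.IKError and nothing moves.
- env.job_done(): hands the job in; it is judged then, once.
Readings, each from a call of its own:
- env.read_time(): time.
- env.read_joint_pos(): joint angles.
- env.read_qd(): joint speeds.
- env.read_tau(): joint torques, N m.
- env.read_ee_pos(): TCP position.
- env.read_tool_rot(): TCP orientation.
- env.read_contact_force(): force on the tool from outside, world axes, zero at the start.
- env.read_moment(): the same for the moment, N m.
- env.read_width(): opening from 0.0 (shut) to 1.0 (fully open).
- env.read_grip_force(): force on a finger pad.
Only numpy, scipy, OpenCV 4.12 (cv2) and the standard library are available. Lean on these libraries where they do the work, as an engineer would, in place of code of your own. Each camera call takes 0.05 s, during which the arm holds its last target. There are 200 camera calls.

## Task

The vegetable slicer has been cleaned with its guard pinned out of the way at the top of the sloping deck. Pull out the detent pin, slide the guard down over the blade until its hole lines up with the lower hole hidden underneath, and push the pin through both until it clicks home, so the slicer is safe to put away. Let go of it, keep off the blade and leave the honey jar, the salt shaker and the tin where they stand.

Things in the scene. Friction and masses are not known exactly. Their poses are not given: they have to be found in the camera images.
- upper_hole (a point): Upper pin hole in the slicer's steel deck (fixed; 360 x 130 mm, low end nearest the robot): the point on the hole's axis level with the deck. Its z axis is the axis of all the holes and of the fitted pin, square to the deck, 25 deg off vertical, leaning to the low end; x points up the slope, y across. Hole 15.4 mm wide, mouth 1 mm over the deck; it and the lower hole are 15 mm deep, open below.
- guard (a joint): Travel of the blade guard down the slope between its rails, m: 0 as pinned at the upper hole, stops at -0.015 and 0.120. It stays where left; sliding takes about 2 N down, 5 N up. The lower hole is in a clamped catch bar under the guard, on the same line (y = 0); it lines up at a travel between 0.084 and 0.108, different each time, and must be felt for: the bar's top is flat, 1 mm over the deck.
- guard_boss (a point): Centre of the top of the round steel boss (34 mm across) on the grey guard, which the pin goes down through: 24 mm off the deck, its bore 15.4 mm wide and 22 mm long, same axes as upper_hole. The guard plate (155 x 113 mm) reaches 125 mm down-slope and 30 mm up-slope from this axis, so its low edge passes over the blade as it slides down; its side rims stand 15 mm off the deck.
- guard_handle (a point): Middle of the steel bow handle on the guard: a 12 mm bar lying across the slope, 68 mm long, its centre 40 mm off the deck and 80 mm down-slope of the boss; same axes as upper_hole. The guard can be slid by this or by the pin in its boss.
- pin_handle (a point): Detent pin, 92 mm, 0.09 kg: middle of its black T-handle, a flat-sided crossbar 80 mm along y (across the slope), 14 along x, 24 along z; z runs along the pin, out of the hole. Its shoulder, 28 mm below this point, sits on the boss when home; the 14 mm shank is 52 mm long, tip bevelled 2 mm. Spring balls 42 mm below the shoulder snap out under the hole: about 10 N to pull or push them through.
- blade: Slicing blade across the deck, 112 x 25 mm steel strip, bare at the start, near the low end (188 mm down-slope of the upper hole), about 4 mm proud. Origin at its middle. Not to be touched.
- honey_jar: Glass honey jar with a yellow lid, 60 mm wide, 95 mm tall, right of the slicer's high end. Origin under its foot. Bystander.
- tin: Small blue and yellow food tin, 57 mm wide, 72 mm tall, standing to the right of the slicer. Origin under its foot. Bystander.
- salt_shaker: Glass salt shaker with metal top, 44 mm wide, 90 mm tall, to the left of the slicer. Origin under its foot. Bystander.
Not all that is in view belongs to the job. What is shaped like the part that bears pin_handle but blue is not meant.

How it is judged (in metres and radians):
On the way, in this order (a step that is already met when the one before it is completed fails the run):
1. the pin is pulled clear of the upper hole (z of pin_handle in the frame of upper_hole above 0.079 m), for 0.1 s.
2. the guard is slid down over the blade (value of joint guard above 0.076 m), for 0.1 s.
At the end, for the whole second after the job is handed in: the guard stands 80 to 112 mm down from where it was, over the blade, and the pin is through guard and lower hole: its shoulder within 2.5 mm of the boss, on the boss's axis and square to the deck within 4 deg, let go and at rest (value of joint guard between 0.08 and 0.112 m and z of pin_handle in the frame of upper_hole between 0.048 and 0.0545 m and distance between pin_handle and guard_boss below 0.031 m and angle between the z axis of pin_handle and the z axis of upper_hole, either way round below 0.07 rad and velocity of joint guard between -0.01 and 0.01 m/s); the robot touches nothing.
It fails at once if the blade is touched by the robot (contact force between any of the fingers, the arm and blade above 0.5 N).
It fails at once if the honey jar is pushed away or tipped (distance of honey_jar from where it was at the start of the episode above 0.03 m or angle between honey_jar's own z axis and vertical above 0.3 rad).
It fails at once if the tin is pushed away or tipped (distance of tin from where it was at the start of the episode above 0.03 m or angle between tin's own z axis and vertical above 0.3 rad).
It fails at once if the salt shaker is pushed away or tipped (distance of salt_shaker from where it was at the start of the episode above 0.03 m or angle between salt_shaker's own z axis and vertical above 0.3 rad).
It also fails if it takes over 48 s, if anything falls off the work surface, if the arm or the gripper's body presses on something with over 40 N, if the wrist force passes 120 N, or if a joint passes its speed limit or range.

## Working session

There is one attempt and no reset: what is moved stays moved. The work goes in short steps, each a Python script; the robot and the scene stay as the last script left them, time stands still between calls to the robot, and variables do not carry over. Pictures are saved under pics/ and viewed, at most 10 in all, crops included, and the job is handed in when it is done.

```bash
ls; mkdir -p pics; python3 - <<'E'
from station import env
import cv2,numpy as np
for n in("scene","side"):
    s=env.snapshot(n); cv2.imwrite(f"pics/{n}0.png",s["color"][:,:,::-1]); np.savez(f"pics/{n}0.npz",**s)
    print(n,s["mtx"].tolist(),s["distortion"],np.round(s["camera_from_world"],3).tolist())
print(env.read_time(),env.tip_reach,env.read_tool_rot(),env.read_contact_force())
E
```

```text
pics
scene [[417.8297133513202, 0.0, 323.7894422728922], [0.0, 417.8297133513202, 198.5377840124946], [0.0, 0.0, 1.0]] [0.01101184 0.         0.         0.         0.        ] [[-0.719, -0.695, 0.021, 0.227], [0.463, -0.456, 0.76, -0.467], [-0.518, 0.556, 0.65, -0.587], [0.0, 0.0, 0.0, 1.0]]
side [[370.98445221413243, 0.0, 322.7239072674206], [0.0, 370.98445221413243, 200.2599047728799], [0.0, 0.0, 1.0]] [-0.01161523  0.          0.          0.          0.        ] [[-0.958, -0.288, 0.002, 0.466], [0.142, -0.467, 0.873, -0.32], [-0.25, 0.836, 0.489, -0.701], [0.0, 0.0, 0.0, 1.0]]
0.1 0.1861 [-1.79868362e+02  2.24268052e-03  2.36527647e+01] [ 0.89110113 -0.14584603  0.13178794]
```

View pics/scene0.png

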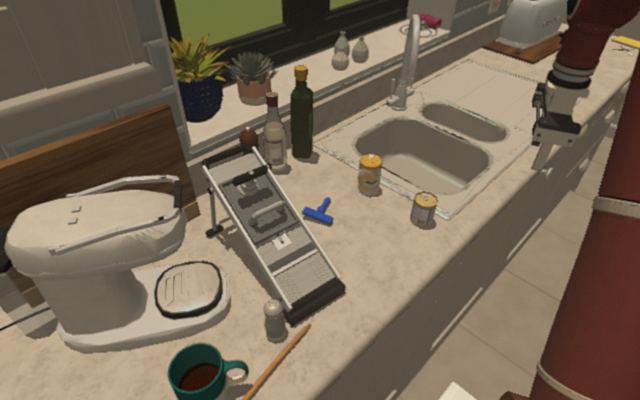

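View pics/side0.png

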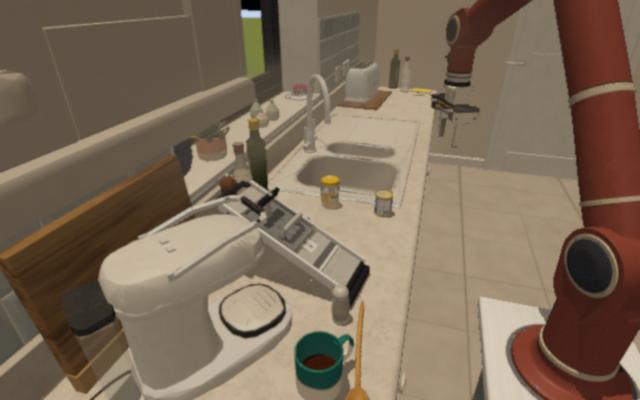

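The scene view shows the slicer running from its high end at about (235,155) to its low end at (315,300). The guard handle is near (268,215), the blue T decoy lies on the counter at (320,211), the jar is at (370,175), the tin at (424,208) and the shaker at (275,318). The side view shows a black T at about (262,200). I'll enlarge both views to confirm which T is the pin.

```bash
python3 - <<'E'
import cv2,numpy as np
a=cv2.imread("pics/scene0.png")[135:325,190:350]; b=cv2.imread("pics/side0.png")[170:310,215:385]
a=cv2.resize(a,None,fx=3,fy=3,interpolation=cv2.INTER_CUBIC);b=cv2.resize(b,None,fx=1.85,fy=1.85,interpolation=cv2.INTER_CUBIC)
c=np.zeros((570,480+b.shape[1],3),np.uint8);c[:,:480]=a;c[:b.shape[0],480:]=b
cv2.imwrite("pics/crop0.png",c);print(c.shape)
E
```

```text
(570, 794, 3)
```

View pics/crop0.png

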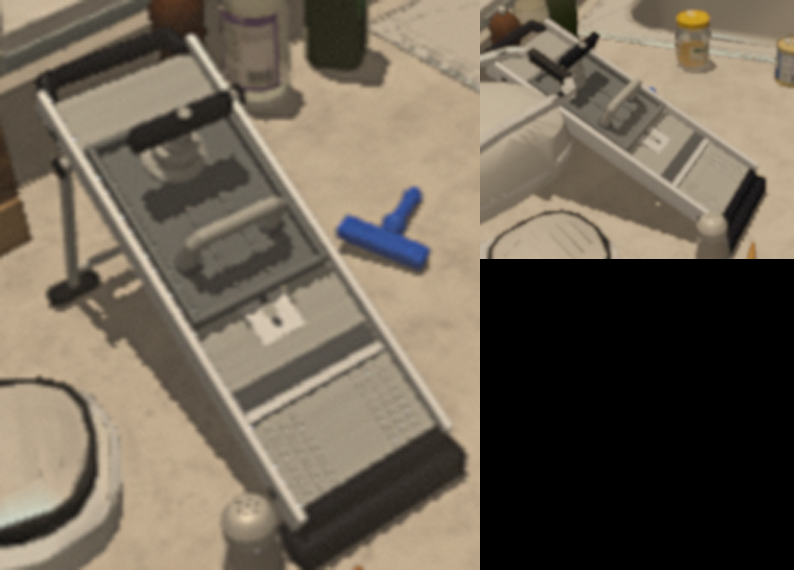

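The black T at scene (251,175), standing in the boss on the guard, is the pin. The blue T at (318,215) lies loose on the counter and is the decoy. Next I triangulate across the two views.

```bash
cat > h.py <<'E'
import numpy as np,cv2
def ray(s,p):
    u=cv2.undistortPoints(np.array([[p]],float),s["mtx"],s["distortion"])[0,0]
    T=s["camera_from_world"];R=T[:3,:3];o=-R.T@T[:3,3];d=R.T@np.array([u[0],-u[1],-1.]);return o,d/np.linalg.norm(d)
def tri(rs):
    A=0;b=0
    for o,d in rs:
        M=np.eye(3)-np.outer(d,d);A=A+M;b=b+M@o
    x=np.linalg.solve(A,b);return x,[float(np.linalg.norm((np.eye(3)-np.outer(d,d))@(x-o))) for o,d in rs]
def proj(s,x):
    T=s["camera_from_world"];c=T[:3,:3]@x+T[:3,3]
    return cv2.projectPoints(np.array([[c[0],-c[1],-c[2]]]),np.zeros(3),np.zeros(3),s["mtx"],s["distortion"])[0][0,0]
E
python3 - <<'E'
from h import *
A=dict(np.load("pics/scene0.npz"));B=dict(np.load("pics/side0.npz"))
ca=lambda x,y:(190+x/3-.33,135+y/3-.33); cb=lambda x,y:(215+(x-480)/1.85-.25,170+y/1.85-.25)
for n,p,q in [("Tright",(238,97),(597,38)),("Tleft",(133,140),(560,68)),("Tleft?",(133,140),(532,52)),("railR",(448,427),(757,167)),("railL",(302,520),(718,215)),
 ("bladeR",(382,348),(705,142)),("bladeL",(250,415),(670,182)),("bowR",(278,205),(640,85)),("bowL",(185,255),(608,115))]:
    x,e=tri([ray(A,ca(*p)),ray(B,cb(*q))]);print(n,x.round(3),np.round(e,4))
E
```

```text
Tright [ 0.658 -0.179  0.194] [0.002 0.002]
Tleft [ 0.674 -0.098  0.189] [0.0022 0.0022]
Tleft? [ 0.712 -0.116  0.179] [0.0159 0.0159]
railR [ 0.427 -0.16   0.042] [0.0013 0.0013]
railL [ 0.446 -0.038  0.05 ] [0.0061 0.0061]
bladeR [ 0.501 -0.169  0.06 ] [0. 0.]
bladeL [ 0.515 -0.056  0.073] [0.0021 0.0021]
bowR [ 0.589 -0.154  0.147] [0.0028 0.0028]
bowL [ 0.604 -0.081  0.141] [0. 0.]
```

```bash
cat >> h.py <<'E'
from scipy.spatial.transform import Rotation as Ro
def axes(yaw):
    c,s=np.cos(yaw),np.sin(yaw);t=np.radians(25);C,S=np.cos(t),np.sin(t)
    return np.array([c*C,s*C,S]),np.array([-s,c,0]),np.array([-c*S,-s*S,C])
def tool(yaw,sg=1):
    x,y,z=axes(yaw);R=np.stack([np.cross(sg*x,-z),sg*x,-z],1);return Ro.from_matrix(R).as_euler("xyz",degrees=True)
E
python3 - <<'E'
from h import *
from station import env
A=dict(np.load("pics/scene0.npz"))
for n,p in [("wbot",(275,167)),("dbot",(302,157))]:
    o,d=ray(A,p);x=o-d*o[2]/d[2];print(n,x.round(3))
    for h in(.1,.2,.25,.3):print(h,proj(A,x+[0,0,h]).round())
y=np.radians(-9.3);X,Y,Z=axes(y);T=np.array([.66,-.136,.19])
for sg in(1,-1):
    print(sg,tool(y,sg))
    for a,h in[(0,.287),(0,.172),(0,.24),(-.11,.24),(-.11,.172)]:
        q=env.inverse_kinematics(T+a*X+h*Z,tool(y,sg));print(a,h,None if q is None else np.round(q,0))
E
```

```text
wbot [ 0.859 -0.355  0.   ]
0.1 [273. 138.]
0.2 [271. 105.]
0.25 [270.  88.]
0.3 [268.  69.]
dbot [ 0.841 -0.448  0.   ]
0.1 [302. 128.]
0.2 [301.  97.]
0.25 [301.  79.]
0.3 [300.  61.]
1 [155.    0.   80.7]
0 0.287 [ 26.  21. -22. 103.  16.  33. -14.]
0 0.172 [ 20.  31. -15. 104.  22.  22. -20.]
0 0.24 [ 23.  25. -19. 104.  19.  28. -16.]
-0.11 0.24 [ 18.  20. -10. 122.  16.  14. -15.]
-0.11 0.172 [ 12.  28.  -3. 122.  14.   5. -14.]
-1 [-155.     0.   -99.3]
0 0.287 [ -31.   31.   65.  105.  -52.   46. -133.]
0 0.172 [  -6.   33.   25.  105.  -37.   24. -146.]
0 0.24 [  -7.   25.   24.  105.  -25.   29. -156.]
-0.11 0.24 [  -6.   21.   22.  122.  -35.   16. -145.]
-0.11 0.172 [   1.   29.   13.  122.  -55.    8. -125.]
```

```bash
python3 - <<'E'
from h import *
from station import env
y=np.radians(-9.3);X,Y,Z=axes(y);T=np.array([.66,-.136,.19])
env.command_gripper(0.5,40)
env.move_to(T+.287*Z,tool(y))
print(env.read_time(),env.read_ee_pos(),env.read_tool_rot(),env.read_contact_force())
s=env.snapshot("wrist");cv2.imwrite("pics/w1.png",s["color"][:,:,::-1]);np.savez("pics/w1.npz",**s)
R=s["camera_from_world"][:3,:3];print(-R.T@s["camera_from_world"][:3,3],-R[2],proj(s,T))
E
```

```text
3.1083 [ 0.54020356 -0.11802918  0.44983032] [1.55031129e+02 3.60413833e-02 8.05271650e+01] [ 0.18003463 -0.48489709 -0.05081228]
[ 0.56174747 -0.03602454  0.43098652] [ 0.3475076  -0.36119733 -0.86531783] [322.5657835  196.69269937]
```

View pics/w1.png

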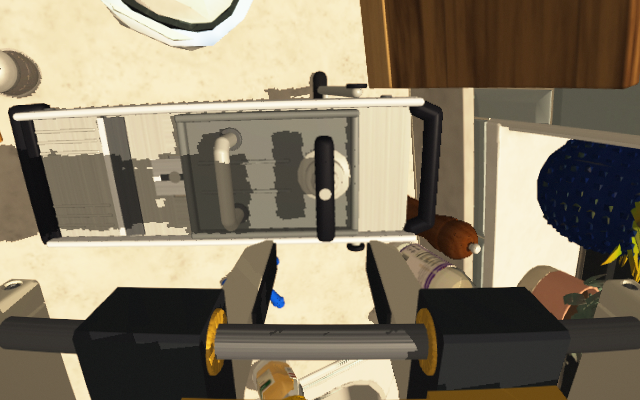

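The wrist view shows the pin's T bar running from (323,137) to (325,240), with its top centre dot at (325,194). The bow is at (228,180) and the blade line runs from (100,118) to (130,236). The rails run (15,114)–(420,102) on the left and (50,241)–(405,236) on the right.

```bash
python3 - <<'E'
from h import *
A=dict(np.load("pics/scene0.npz"));W=dict(np.load("pics/w1.npz"))
x,e=tri([ray(A,(251,172.3)),ray(W,(325,194))]);print("dot",x,e)
n=[np.cross(ray(W,p)[1],ray(W,q)[1]) for p,q in[((15,114),(420,102)),((50,241),(405,236))]]
d=np.cross(*n);d/=np.linalg.norm(d);d*=np.sign(d[0]);print("rails vp",np.degrees([np.arctan2(d[1],d[0]),np.arcsin(d[2])]))
y0=np.radians(-9.3);X,Y,Z=axes(y0)
def pl(p,off):
    o,dd=ray(W,p);P=x+(off-.064)*Z;return o+dd*((P-o)@Z)/(dd@Z)
for p,q in[((15,114),(420,102)),((50,241),(405,236))]:
    a=pl(q,.015)-pl(p,.015);print("rail yaw",np.degrees(np.arctan2(a[1],a[0])),np.degrees(np.arcsin(a[2]/np.linalg.norm(a))))
a=pl((323,137),.064);b=pl((325,240),.064);print("bar",a,b,np.linalg.norm(a-b),(a+b)/2,np.degrees(np.arctan2(-(a-b)[0],(a-b)[1])))
for nm,p,off in[("blade",(115,177),.004),("bow",(226,182),.046)]:
    print(nm,[float((pl(p,off)-x)@v) for v in(X,Y,Z)])
# dark-bar mask extents
g=W["color"].max(2)<45;g[:130]=0;g[245:]=0;g[:,:310]=0;g[:,340:]=0
ys,xs=np.nonzero(g);print(xs.min(),xs.max(),ys.min(),ys.max(),xs.mean())
E
```

```text
dot [ 0.65323416 -0.12646545  0.21127443] [0.0007640579920882024, 0.0007640579920881539]
rails vp [-8.5492753  24.31835989]
rail yaw -8.513825988192957 24.99793410046645
rail yaw -8.212828855043508 24.9960493540607
bar [ 0.65889024 -0.08520722  0.21076813] [ 0.64766349 -0.16129885  0.21133587] 0.07691747505287719 [ 0.65327687 -0.12325304  0.211052  ] -8.393010454317336
blade [-0.18950502613318307, -0.0005294118102790935, -0.05999999999999993]
bow [-0.075709515969254, 0.005243672245655508, -0.017999999999999995]
314 334 136 240 324.0331345261763
```

```bash
cat >> h.py <<'E'
YAW=np.radians(-8.4);X,Y,Z=axes(YAW);T0=np.array([.6532,-.1263,.2113])-.012*Z   # pin handle mid, home
F=np.stack([X,Y,Z])
E
python3 - <<'E'
from h import *
from station import env
env.servo_line(T0+.287*Z,tool(YAW),v=.1)
env.servo_line(T0+.21*Z,v=.15)
env.servo_line(T0+.172*Z,v=.08)
f0=env.read_contact_force();print("f",F@f0)
env.command_gripper(0.0,45)
env.hold(.2)
print(env.read_time(),env.read_width()*93,env.read_grip_force(),"f",F@env.read_contact_force(),F@env.read_moment(),"err",F@(env.read_ee_pos()-T0-.172*Z))
s=env.snapshot("wrist");cv2.imwrite("pics/w2.png",s["color"][:,:,::-1])
E
```

```text
f [ 0.66164302 -0.15908692  0.16139261]
5.55 13.57996479120021 56.23040735721588 f [1.43721194 0.05609125 2.12904158] [-0.10550533  0.19199191  0.03837374] err [ 3.24878548e-04 -6.52863412e-06  2.91097403e-04]
```

View pics/w2.png

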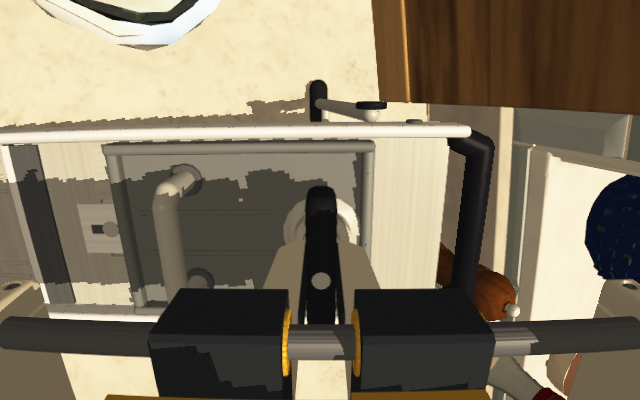

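Gripped: the fingers stopped at 13.6 mm with the bar between the pads at about (320,250), and the side force is small. Now I pull the pin, keeping the shank in the boss bore, and slide down.

```bash
python3 - <<'E'
from h import *
from station import env
P=T0+.172*Z
def rep(n): print(n,round(env.read_time(),2),"f",(F@env.read_contact_force()).round(1),"m",(F@env.read_moment()).round(2),"pos",(1e3*F@(env.read_ee_pos()-P)).round(1),"w",round(env.read_width()*93,1))
for h in(.006,.012,.024,.035):
    env.servo_line(P+h*Z,v=.05);rep(h)
env.hold(.15)
for a in(.01,.04):
    env.servo_line(P+.035*Z-a*X,v=.05);rep(a)
s=env.snapshot("wrist");cv2.imwrite("pics/w3.png",s["color"][:,:,::-1])
E
```

```text
0.006 5.87 f [ 1.7 -1.  -1.9] m [-0.01 -0.21  0.04] pos [ 0.4 -0.   6.2] w 13.6
0.012 6.13 f [ 2.  -1.   0.6] m [-0.07 -0.23  0.04] pos [ 0.3 -0.  12.3] w 13.8
0.024 6.53 f [2.3 0.2 0.4] m [-0.11 -0.29  0.04] pos [ 0.2  0.  24.3] w 13.5
0.035 6.89 f [-0.5 -0.8 -0.3] m [-0.04  0.29  0.01] pos [-0.8 -0.  34.8] w 13.7
0.01 7.39 f [-0.1 -0.1 -0.8] m [-0.05  0.32 -0.02] pos [-10.7  -0.   34.9] w 13.8
0.04 8.14 f [-1.  -0.1 -0.3] m [-0.18  0.5   0.01] pos [-41.   -0.1  34.8] w 13.7
```

View pics/w3.png

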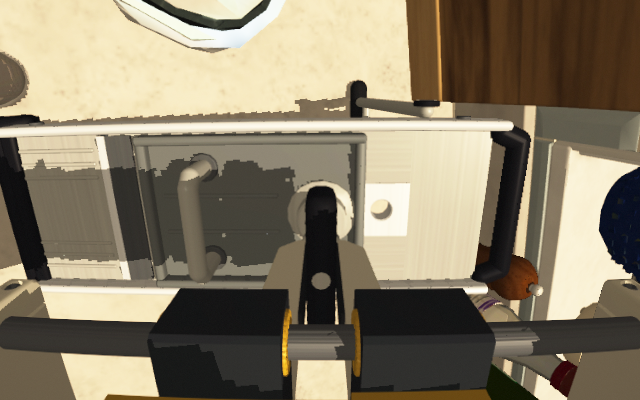

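The guard travels with the pin, and the upper hole is uncovered at (380,209). Continuing down and feeling for the bar.

```bash
python3 - <<'E'
from h import *
from station import env
P=T0+.172*Z
def rep(n):
    f=F@env.read_contact_force();print(n,round(env.read_time(),2),"f",f.round(1),"m",(F@env.read_moment()).round(2),"pos",(1e3*F@(env.read_ee_pos()-P)).round(1));return f
env.servo_line(P+.035*Z-.081*X,v=.06);rep("at")
for h in(.032,.030,.028,.026,.024):
    env.servo_line(P+h*Z-.081*X,v=.03);f=rep(h)
    if f[2]>5: break
E
```

```text
at 9.03 f [-0.  -0.9 -0.1] m [-0.26  0.48 -0.04] pos [-81.6  -0.1  34.8]
0.032 9.28 f [-1.1 -0.7 -2.1] m [-0.29  0.57 -0.01] pos [-81.5  -0.1  31.5]
0.03 9.53 f [-0.7 -0.5 -1. ] m [-0.25  0.74 -0.04] pos [-81.4  -0.1  29.7]
0.028 9.78 f [-2.8 -0.6 10.8] m [-0.31  1.26  0.04] pos [-81.4   0.1  29.1]
```

```bash
python3 - <<'E'
from h import *
from station import env
P=T0+.172*Z
a=.081
while a<.111:
    a+=.001
    env.servo_line(P+.0278*Z-a*X,v=.02)
    f=F@env.read_contact_force();p=1e3*F@(env.read_ee_pos()-P);print(round(a,3),f.round(1),p.round(1))
    if f[2]<3 and p[2]<28.6: break
print(env.read_time())
E
```

```text
0.082 [-3.3 -0.2 11.4] [-81.9   0.1  29.1]
0.083 [-0.8 -1.1 10.6] [-82.4   0.   29.1]
0.084 [-1.  -1.9  8.7] [-82.9  -0.   29.2]
0.085 [-0.2 -1.4  8.6] [-83.3  -0.   29.2]
0.086 [ 1.1 -1.3  7.1] [-83.8  -0.1  29.2]
0.087 [ 1.6 -1.8  6.2] [-84.4  -0.1  29.2]
0.088 [ 3.2 -2.7  4.6] [-84.9  -0.1  29.2]
0.089 [ 3.  -1.8  4.5] [-85.6  -0.1  29.2]
0.09 [ 4.1 -1.7  5. ] [-86.4  -0.1  29.2]
0.091 [ 3.4 -2.4  4.1] [-87.4  -0.1  29.2]
0.092 [ 3.2 -1.   4.2] [-88.4  -0.1  29.2]
0.093 [ 4.3 -1.6  4.2] [-89.4  -0.1  29.2]
0.094 [ 4.4 -1.8  5.5] [-90.4  -0.1  29.2]
0.095 [ 3.9 -1.3  5. ] [-91.5  -0.1  29.1]
0.096 [ 3.9 -1.2  4.4] [-92.6  -0.1  29.1]
0.097 [ 2.5 -2.1  5.4] [-94.   -0.1  28.9]
0.098 [ 2.5 -1.6  0.5] [-97.8  -0.   27.8]
14.025
```

It dropped in at about 98 mm. Pushing on, with checks.

```bash
python3 - <<'E'
from h import *
from station import env
P=T0+.172*Z
x=.0979
for h in(.026,.024,.022,.019,.016,.013):
    env.servo_line(P+h*Z-x*X,v=.03)
    f=F@env.read_contact_force();p=1e3*F@(env.read_ee_pos()-P);print(h,f.round(1),p.round(1),(F@env.read_moment()).round(2))
    if f[2]>14 or p[2]/1e3-h>.002: break
print(env.read_time(),env.read_width()*93)
E
```

```text
0.026 [ 3.6 -2.6 -1.2] [-97.3  -0.2  25.7] [-0.58 -0.62 -0.01]
0.024 [ 4.5 -1.7 -2.6] [-97.3  -0.2  23.8] [-0.74 -1.   -0.03]
0.022 [ 3.1 -1.9 -1.2] [-97.3  -0.2  22. ] [-0.82 -1.08  0.01]
0.019 [ 6.  -2.5  0. ] [-97.2  -0.1  19.1] [-0.81 -1.18  0.05]
0.016 [ 5.2 -2.8 -1.3] [-97.2  -0.1  16. ] [-0.88 -1.32 -0.  ]
0.013 [ 5.7 -2.8 -0.4] [-97.2  -0.1  13. ] [-0.84 -1.46  0.03]
15.525 13.698463982266482
```

```bash
python3 - <<'E'
from h import *
from station import env
P=T0+.172*Z
x=.097
for h in(.010,.007,.005,.0035,.002,.001,0,-.001,-.002,-.003):
    env.servo_line(P+h*Z-x*X,v=.03);env.hold(.05)
    f=F@env.read_contact_force();p=1e3*F@(env.read_ee_pos()-P);print(h,f.round(1),p.round(1),(F@env.read_moment()).round(2))
    if f[2]>22: break
print(env.read_time(),env.read_width()*93)
s=env.snapshot("wrist");cv2.imwrite("pics/w4.png",s["color"][:,:,::-1])
E
```

```text
0.01 [ 4.8 -3.  -0.2] [-96.8  -0.1  10. ] [-0.82 -1.22  0.02]
0.007 [ 4.6 -1.9  0. ] [-96.7  -0.1   7. ] [-0.8  -1.27  0.05]
0.005 [ 5.4 -3.4 -0. ] [-96.7  -0.1   4.9] [-0.87 -1.29  0.03]
0.0035 [ 5.8 -3.6 -3.3] [-96.7  -0.1   3. ] [-0.79 -1.47  0.03]
0.002 [ 6.2 -3.3 -1.4] [-96.7  -0.1   1.7] [-0.85 -1.31 -0.02]
0.001 [ 6.  -2.7  0.2] [-96.7  -0.1   0.9] [-0.78 -1.32  0.03]
0 [ 5.6 -2.8  4.1] [-96.7  -0.1   0.2] [-0.82 -1.15  0.06]
-0.001 [ 5.  -3.  12.4] [-96.8   0.    0.1] [-0.77 -0.89  0.  ]
-0.002 [ 3.5 -1.6 19.7] [-96.8   0.1   0.1] [-0.77 -0.55  0.02]
-0.003 [ 1.6 -1.6 29. ] [-96.9   0.2  -0. ] [-0.73 -0.25 -0.  ]
18.5333 13.515840754162669
```

Seated: it hit a hard stop at the original home height, after the snap dip near 3 mm. Releasing and backing off.

```bash
python3 - <<'E'
from h import *
from station import env
P=T0+.172*Z
env.servo_line(P-.0967*X,v=.03)
env.command_gripper(0.5)
env.servo_line(P+.05*Z-.0967*X,v=.08)
env.servo_line(P+.13*Z-.0967*X,v=.15)
env.hold(.5)
print(env.read_time(),env.read_contact_force())
for n in("wrist","scene"):
    s=env.snapshot(n);cv2.imwrite(f"pics/{n}5.png",s["color"][:,:,::-1]);np.savez(f"pics/{n}5.npz",**s);print(n,proj(s,T0+.012*Z-.097*X))
a=cv2.imread("pics/wrist5.png")[80:330,50:450];b=cv2.imread("pics/scene5.png")[135:325,190:350]
c=np.zeros((475,800,3),np.uint8);c[:250,:400]=a;c[:475,400:]=cv2.resize(b,(400,475));cv2.imwrite("pics/c5.png",c)
E
```

```text
21.525 [ 0.81339871 -0.15410844 -0.54680176]
wrist [322.18294676 198.24400867]
scene [274.84832961 210.43407699]
```

View pics/c5.png

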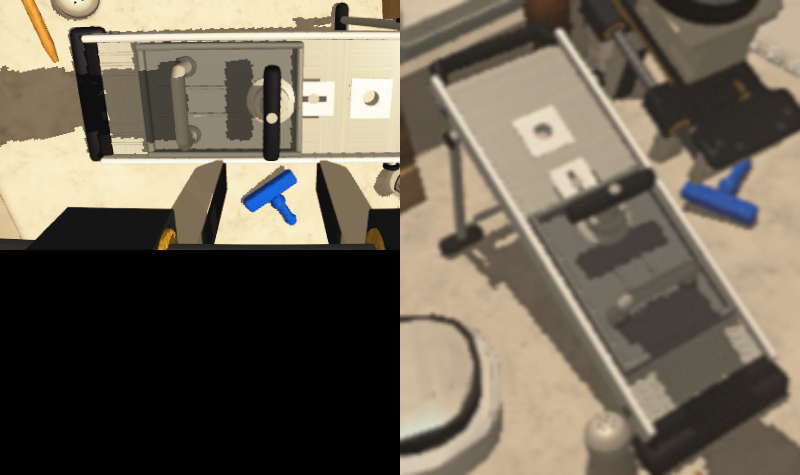

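The pin's top dot is at wrist (322,198) and scene (275.6,210). The pixels predicted for a fully seated pin at 97 mm travel are (322.2,198.2) and (274.8,210.4). The guard covers the blade and the gripper is clear.

```bash
python3 -c "
from station import env
print(env.job_done(),env.read_time())"
```

```text
the job is handed in; nothing more can be done
the job is handed in; nothing more can be done
```

The job is handed in: the guard is pinned over the blade at about 97 mm of travel, with the pin pushed down to its stop and let go, though the hand-in call gave no verdict.

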